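# File the recipe folders in the lever arch file

## Task

The recipe folders have been left lying open on the counter: file them back. Swing the half-shut cover of the blue lever arch file well back, lift its lever so that the rings spring open, fold every recipe folder shut and put it flat in the file with its two eyelets over the two posts, then press the lever right down so that the rings close, and finally shut the file's cover; leave the fork and the garlic alone.

Things in the scene. Friction and masses are not known exactly. Their poses are not given: they have to be found in the camera images.
- file: The lever arch recipe file, fixed to the counter: a dark blue open case, pale inside, 196 mm (its y) by 148 mm (its x) by 62 mm high, walls 4 mm, floor 6 mm. Origin on the counter midway between its two posts; z up, at yaw 0 x points away from the robot, y to its left. Inner faces of the walls: y = -84 and +104 mm, x = -70 and +70 mm.
- posts (a point): Point on the file's inner floor midway between two upright steel posts, 6 mm thick, 40 mm tall, at x = -40 and +40 mm in the file's axes. Filed folders lie flat on the floor, one on another, with the posts through their eyelets: centre at x = 0, y = -21.5 mm, +y side (spine) towards the file's +y.
- arches (a joint): Angle of the two bent wire arches (the movable halves of the rings), which swing together about a bar parallel to x at y = +48 mm, 4 mm above the floor: 0 rad = closed, tips on the posts; 0.8 rad = open, swung away to +y, tips then about 65 mm above the counter. They move only with the lever.
- lever (a joint): Angle of the lever that works the arches: 0 rad = pressed right down (it then slopes up 0.15 rad from pivot to tip), 1.25 = fully raised. An over-centre spring throws it up once it is raised past about 0.2 rad and holds it up; pressing it down takes up to about 7 N at the tip, until below 0.1 rad the spring holds it down.
- lever_tip (a point): Centre of the lever's black thumb roller, 15 mm in diameter, 16 mm wide along the file's y; about 32 mm above the counter when the lever is down. Its distance from the pivot is 68 mm. The steel lever bar behind it is 10 mm wide and 4 mm thick.
- lever_pivot (a point): Point on the lever's pivot axis (parallel to the file's y), at x = +58, y = +68 mm, 16 mm above the floor of the file. The tip swings up about it from the -x side, in the plane y = +68 mm.
- cover (a joint): Angle of the file's hinged cover: 0 rad = closed, lying on the walls; 1.57 upright; it goes back to 2.7, leaning outward to +y, and starts half shut at 0.6 to 1.2. Its hinge is stiff, so it stays where it is left; about 2 N at its free edge moves it.
- cover_hinge (a point): Middle of the cover's hinge line, parallel to the file's x, on the top of the case's +y wall (y = +108 mm, 62 mm above the counter).
- cover_edge (a point): Middle of the cover's free edge. The cover is a flat panel 4 mm thick, 148 mm along the hinge, 196 mm from hinge to free edge.
- fork: A table fork, 196 mm long, lying on the counter to the left of the file; a bystander.
- garlic: A garlic bulb, 60 mm, to the left of the file; a bystander.
- red_folder_center (a point): Centre of the red recipe folder, 5.5 mm above its underside: a hard folder, 116 mm (x) by 64 mm (y) by 11 mm thick when shut, about 0.18 kg. Along its +y edge a spine bar 21 mm wide, 11 mm thick, with two brass-rimmed 12 mm eyelets at x = -40 and +40, y = +21.5 mm; the back leaf, 5.5 mm thick, reaches on to y = -32 mm. z up when it lies on its back. May be absent.
- red_leaf (a joint): Angle of the red folder's hinged front leaf (116 x 43 x 5 mm): 0 rad = shut, flat on the back leaf and flush with the spine bar; 1.57 upright; more = leaning back over the spine (+y). Hinge line along the folder's x at y = +11 mm, 5.5 mm above the centre. It stays where it is left; about 0.5 N at its edge turns it.
- green_folder_center (a point): Centre of the green recipe folder, 5.5 mm above its underside: a hard folder, 116 mm (x) by 64 mm (y) by 11 mm thick when shut, about 0.18 kg. Along its +y edge a spine bar 21 mm wide, 11 mm thick, with two brass-rimmed 12 mm eyelets at x = -40 and +40, y = +21.5 mm; the back leaf, 5.5 mm thick, reaches on to y = -32 mm. z up when it lies on its back. May be absent.
- green_leaf (a joint): Angle of the green folder's hinged front leaf (116 x 43 x 5 mm): 0 rad = shut, flat on the back leaf and flush with the spine bar; 1.57 upright; more = leaning back over the spine (+y). Hinge line along the folder's x at y = +11 mm, 5.5 mm above the centre. It stays where it is left; about 0.5 N at its edge turns it.
- yellow_folder_center (a point): Centre of the yellow recipe folder, 5.5 mm above its underside: a hard folder, 116 mm (x) by 64 mm (y) by 11 mm thick when shut, about 0.18 kg. Along its +y edge a spine bar 21 mm wide, 11 mm thick, with two brass-rimmed 12 mm eyelets at x = -40 and +40, y = +21.5 mm; the back leaf, 5.5 mm thick, reaches on to y = -32 mm. z up when it lies on its back. May be absent.
- yellow_leaf (a joint): Angle of the yellow folder's hinged front leaf (116 x 43 x 5 mm): 0 rad = shut, flat on the back leaf and flush with the spine bar; 1.57 upright; more = leaning back over the spine (+y). Hinge line along the folder's x at y = +11 mm, 5.5 mm above the centre. It stays where it is left; about 0.5 N at its edge turns it.

How it is judged:
By the outcome, as a careful person would: the job done as asked, in the order asked, and still so for the second after the job is handed in, with the robot touching nothing.
Of red_folder, green_folder, yellow_folder only 2 to 3 are there at a start; the rules pass over those that are not, and their reading is None.
At some moment in a run one of red_folder, green_folder, yellow_folder may be knocked a few centimetres aside while the robot is not near it.
Once in a run the grip may slacken for a moment while it holds something.
It also fails if it takes over 210 s, if anything falls off the work surface, if the arm or the gripper's body presses on something with over 40 N, if the wrist force passes 120 N, or if a joint passes its speed limit or range.

## Robot

A 6-joint arm with a two-finger parallel gripper is mounted at the origin on a cart in front of the work surface, level with it; the furniture and walls round the work are solid. World frame = base frame: x ahead of the robot, y to its left, z up, the work surface at z = 0. Lengths are in m, angles in rad, forces in N, time in s.
With the tool pointing down it reaches from about 0.325 to 0.925 m from the base axis. Payload 3.1 kg.
Tool frame: the origin (TCP) lies on the front face of the gripper's body, between the roots of the fingers; the fingertips stand 73 mm ahead of it and the grasp point (between the pads) lies 54 mm ahead of it; z points along the fingers, y is the line along which they close (so a half turn about z gives the same grasp; the last joint's range is limited). The gripper opens to 85 mm and grips with 20 to 120 N. Pads are 22 mm wide; open, the fingers measure 114 mm over their backs; the gripper's body (76 mm by 85 mm) begins 54 mm behind the grasp point. The pads swing forward as they close: fully open they stand 13 mm farther back than shut.
Start: joints at [-1.216, 0.217, 1.613, -0, 1.311, -0.112], TCP at [0.281, -0.558, 0.304] pointing down, gripper open.
Joint ranges: [-2.75, 2.75], [-0.78, 2.1], [0.31, 2.55], [-1.13, 4.27], [0.13, 2.63], [-2.58, 2.58]. Speed limits (rad/s): [2.79, 2.79, 3.14, 3.14, 3.14, 3.14].

## Interface

Orientations are given as a 3x3 rotation matrix whose columns are the frame's x, y, z axes.
In Python, from cell import status, viewer, workorder, masks_of gives the robot as it stands. The module is installed in compiled form; this text tells all that it offers.
- The arm moves only by the shell command python3 -m crank 'ROWS'. ROWS is JSON, a list that holds one entry, the list of rows, each a list of 5 numbers: the shift along the tool's x, y, z in mm, then the turn about the tool's z in rad, then the opening, from -1 (shut) to 1 (fully open). In form: [[[x, y, z, twist, fingers], ...]]. A call has 1 to 12 rows; each row is the pose to reach, as a shift and turn from the pose commanded when the call began, along the tool's axes at that moment; what a row does not reach only later rows make up. A row lasts 1/10 s, in which the tool goes at most 50 mm and 8.59 degrees, less where a joint would pass 70% of its speed; a pose out of reach is approached as far as the arm can. A call with a gripper value outside its range is refused whole. The fingers move at their own pace and stop on an object; the grip force is fixed at half the most. Time passes only in rows, so rows that repeat a pose let the fingers close. It gives the time, the measured TCP pose, the force, the opening and the grip force at its end, in the units of the state.
- status.observe(): the state, without advancing time (a new reading comes with each control period).
- viewer.capture(name): name is "scene" or "top" or "wrist"; returns a dict with "pixels" (420x560x3 uint8, blue, green, red), "range_z" (420x560 float32, m along the optical axis (not along the pixel's ray), 0 where there is no reading), "K" (3x3 intrinsics, pixels), "extrinsics" (4x4, takes a point from world to camera coordinates). Camera axes: x right, y down, z forward; pixel columns grow to the right and rows downward; lengths in m; the calibration is good to about 2 mm. A picture is of the moment at which its call begins.
- workorder.sign_off(): hands the job in; it is judged then, once.
Trained networks look in a picture, given as the dict that the camera call returned (one of the last four; its "shot" number tells which), for a name from the list of things; names that differ only in an ending like _2 or _b are one class to them, and where a whole thing is asked for, a point or a joint stands for the part that bears it (a point fixed in the world has none). Each returns a list of dicts, best first, with "conf" (0 to 1); they miss things now and then, are a little off and sometimes report something else, mostly with a low value. They report only what shows in the picture. A call takes as long as a camera call.
- masks_of(picture, name): "mask" (420x560 bool, what is visible of it) and "bbox" ([centre column, centre row, width, height] in pixels, round what is visible of it).
The state is a dict: "time_s": time; "qpos": joint angles; "qvel": joint speeds; "joint_torque": joint torques, N m; "tool_pos": TCP position; "tcp_rot": TCP orientation; "force": force on the tool from outside, world axes, zero at the start; "moment": the same for the moment, N m; "width": opening from 0.0 (shut) to 1.0 (fully open); "grasp_force": force on a finger pad.
Only numpy, scipy, OpenCV 4.12 (cv2) and the standard library are available. Lean on these libraries where they do the work, as an engineer would, in place of code of your own. Each camera call takes 0.05 s, during which the arm holds its last target. There are 200 camera calls.

## Working session

There is one attempt and no reset: what is moved stays moved. The work goes in short steps, Python scripts to look and compute and a shell command to move; the robot and the scene stay as the last step left them, time stands still between calls to the robot, and variables do not carry over. Pictures are saved under pics/ and viewed, at most 14 in all, crops included, and the job is handed in when it is done.

```bash
mkdir -p pics; ls; cat > h.py <<'E'
import numpy as np, cv2
from cell import status, viewer, workorder, masks_of
def cap(n): return viewer.capture(n)
def pts(p,mask=None):
    z=p["range_z"]; v,u=np.nonzero((z>0)&(mask if mask is not None else True)); d=z[v,u]; K=p["K"]
    c=np.stack([(u-K[0,2])/K[0,0]*d,(v-K[1,2])/K[1,1]*d,d,np.ones_like(d)],1)
    return (c@np.linalg.inv(p["extrinsics"]).T)[:,:3],u,v
def px(p,w):
    c=p["extrinsics"]@np.append(w,1); q=p["K"]@c[:3]; return q[:2]/q[2]
def st():
    s=status.observe(); print("t",round(s["time_s"],2),"tcp",np.round(s["tool_pos"]*1 if hasattr(s["tool_pos"],'shape') else s["tool_pos"],4),"\n",np.round(s["tcp_rot"],3),"q",np.round(s["qpos"],2),"F",np.round(s["force"],1),"w",s["width"],"g",s["grasp_force"]); return s
E
python3 - <<'E'
from h import *
st()
a=cap("scene");b=cap("top")
for n,p in(("scene",a),("top",b)):
    cv2.imwrite(f"pics/{n}0.png",p["pixels"])
    print(n,np.round(p["K"],1).tolist(),np.round(np.linalg.inv(p["extrinsics"]),3).tolist())
for nm in["file","cover","lever","red_folder_center","green_folder_center","yellow_folder_center","fork","garlic"]:
    for m in masks_of(b,nm)[:2]:
        P,u,v=pts(b,m["mask"]); print(nm,round(m["conf"],2),np.round(m["bbox"]),m["mask"].sum(),np.round(np.median(P,0),3),np.round(P.min(0),3),np.round(P.max(0),3))
E
```

```text
pics
t 0.0 tcp [ 0.2811 -0.5575  0.3025] 
 [[ 0.893  0.45  -0.001]
 [ 0.45  -0.893  0.002]
 [ 0.    -0.002 -1.   ]] q [-1.22  0.22  1.61 -0.    1.31 -0.11] F [ 0.3 -0.2  0.3] w 1.0029123674605256 g 0.0
scene [[442.5, 0.0, 279.1], [0.0, 442.5, 217.5], [0.0, 0.0, 1.0]] [[-0.52, -0.527, 0.672, -0.51], [-0.854, 0.321, -0.41, 0.587], [0.001, -0.787, -0.617, 0.934], [0.0, 0.0, 0.0, 1.0]]
top [[413.5, 0.0, 279.9], [0.0, 413.5, 206.2], [0.0, 0.0, 1.0]] [[0.001, -0.999, 0.034, 0.407], [-1.0, -0.001, -0.003, -0.012], [0.003, -0.034, -0.999, 1.186], [0.0, 0.0, 0.0, 1.0]]
file 0.56 [247. 195.  78.  60.] 4175 [0.47  0.071 0.114] [ 0.394 -0.02  -0.001] [0.565 0.191 0.181]
file 0.33 [144. 234.  65.  12.] 190 [0.368 0.368 0.006] [ 0.358  0.286 -0.003] [0.381 0.462 0.018]
cover 0.84 [238. 195.  60.  63.] 3367 [0.47  0.09  0.127] [ 0.395  0.015 -0.001] [0.56  0.18  0.181]
cover 0.2 [246. 195.  79.  58.] 4098 [0.47  0.071 0.115] [ 0.393 -0.02  -0.004] [0.557 0.18  0.181]
lever 0.49 [330. 208.  28.  45.] 875 [ 0.443 -0.155  0.008] [ 0.382 -0.193 -0.004] [ 0.505 -0.117  0.055]
red_folder_center 0.88 [330. 209.  29.  42.] 926 [ 0.444 -0.153  0.008] [ 0.382 -0.195 -0.004] [ 0.505 -0.115  0.055]
green_folder_center 0.84 [414. 216.  27.  41.] 889 [ 0.422 -0.392  0.007] [ 0.362 -0.43  -0.006] [ 0.483 -0.352  0.057]
yellow_folder_center 0.86 [371. 196.  31.  42.] 871 [ 0.473 -0.272  0.008] [ 0.413 -0.31  -0.004] [ 0.534 -0.234  0.058]
fork 0.83 [143. 236.  69.  13.] 240 [0.368 0.359 0.005] [ 0.358  0.286 -0.004] [0.379 0.475 0.018]
garlic 0.73 [150. 208.  19.  17.] 311 [0.446 0.351 0.039] [0.421 0.327 0.02 ] [0.474 0.381 0.058]
garlic 0.44 [324. 207.  15.  43.] 251 [ 0.443 -0.136  0.041] [ 0.385 -0.154  0.014] [ 0.497 -0.117  0.055]
```

```bash
python3 -c "
import cv2,numpy as np
a=cv2.imread('pics/scene0.png');b=cv2.imread('pics/top0.png')[130:290,120:450]
cv2.imwrite('pics/top0c.png',cv2.resize(b,None,fx=2.4,fy=2.4,interpolation=cv2.INTER_CUBIC))"
```

```text
(no output)
```

View pics/scene0.png

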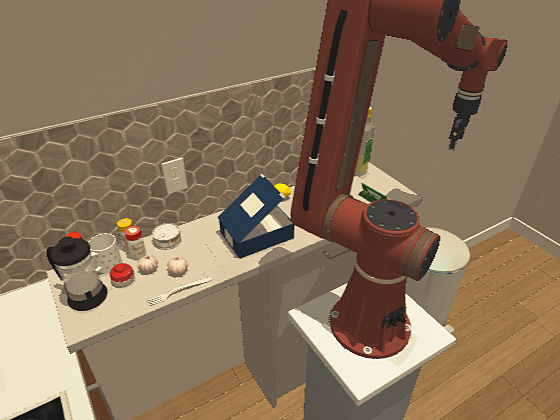

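View pics/top0c.png

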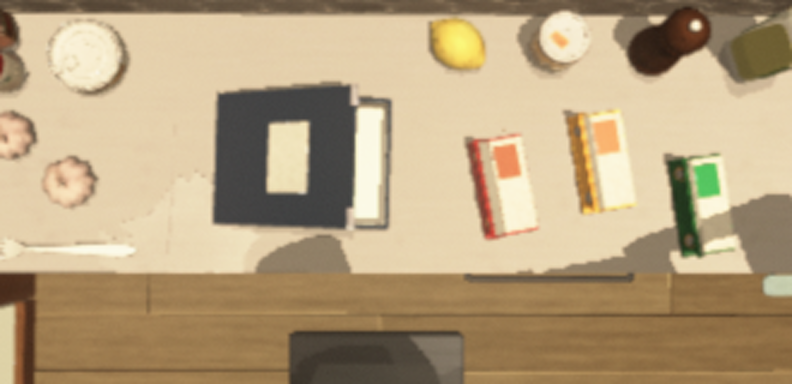

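```bash
python3 - <<'E'
from h import *
b=cap("top")
m=masks_of(b,"cover")[0]; P,u,v=pts(b,cv2.erode(m["mask"].astype(np.uint8),np.ones((3,3)))>0)
P=P[P[:,2]>.07]; c=P.mean(0); n=np.linalg.svd(P-c,full_matrices=False)[2][2]; n*=np.sign(n[2])
r=(P-c)@n; print("cover normal",n,"rms",r.std(),"angle",np.arccos(n[2]),"yaw",np.arctan2(-n[0],n[1]) if n[1]>0 else np.arctan2(n[0],-n[1]),"x",np.percentile(P[:,0],[1,50,99]),"y",np.percentile(P[:,1],[1,99]),"z",np.percentile(P[:,2],[1,99]),c)
for nm in["red","green","yellow"]:
    m=masks_of(b,nm+"_folder_center")[0]; P,u,v=pts(b,m["mask"])
    P=P[P[:,2]>.002]
    (cx,cy),(w,h),ang=cv2.minAreaRect((P[:,:2]*1000).astype(np.float32)); print(nm,cx,cy,w,h,ang)
    a=np.radians(ang if h<w else ang+90); a=(a+np.pi/2)%np.pi-np.pi/2
    yaw=a; ex=np.array([np.cos(yaw),np.sin(yaw)]);ey=np.array([-ex[1],ex[0]])
    q=P[:,:2]-np.array([cx,cy])/1000; lx=q@ex;ly=q@ey
    print(" yaw",yaw)
    for k in np.arange(-.045,.045,.004):
        s=(ly>=k)&(ly<k+.004)&(abs(lx)<.045)
        if s.sum(): print("  %.0f: z %.0f..%.0f med %.0f n%d"%(k*1000+2,*np.percentile(P[s,2]*1000,[5,95]),np.median(P[s,2]*1000),s.sum()),end="")
    print()
E
```

```text
cover normal [0.01523345 0.57461974 0.81827874] rms 0.0014723923078418734 angle 0.612386144137749 yaw -0.026504276147148356 x [0.40190831 0.46975051 0.53837092] y [0.01965327 0.17088421] z [0.07124045 0.17715895] [0.46982889 0.09153051 0.1267389 ]
red 443.25006103515625 -154.32522583007812 114.95587158203125 64.32056427001953 10.589645385742188
 yaw 0.18482417859982614
  -31: z 3..8 med 5 n23  -27: z 3..10 med 6 n46  -23: z 3..9 med 6 n39  -19: z 3..9 med 7 n36  -15: z 3..10 med 6 n42  -11: z 3..10 med 6 n40  -7: z 3..9 med 6 n45  -3: z 3..10 med 6 n42  1: z 3..9 med 6 n45  5: z 3..9 med 6 n32  9: z 14..24 med 20 n31  13: z 24..33 med 29 n34  17: z 33..41 med 37 n34  21: z 40..50 med 44 n38  25: z 10..54 med 49 n64  29: z 8..54 med 14 n69  33: z 5..14 med 10 n16
green 421.0369873046875 -390.7506408691406 116.03329467773438 67.38059997558594 8.372834205627441
 yaw 0.14613352461180273
  -35: z 3..3 med 3 n1  -31: z 3..8 med 5 n28  -27: z 4..10 med 6 n43  -23: z 2..10 med 5 n36  -19: z 2..11 med 5 n46  -15: z 2..10 med 6 n42  -11: z 3..9 med 6 n38  -7: z 3..9 med 6 n39  -3: z 3..10 med 6 n41  1: z 3..9 med 6 n46  5: z 6..11 med 6 n6  9: z 17..24 med 20 n15  13: z 18..34 med 31 n14  17: z 5..42 med 13 n40  21: z 7..50 med 12 n56  25: z 8..54 med 48 n83  29: z 4..54 med 12 n71  33: z 3..14 med 8 n27
yellow 472.77569580078125 -271.92706298828125 115.17066955566406 64.92391967773438 9.19990348815918
 yaw 0.1605686067340888
  -31: z 2..7 med 5 n22  -27: z 3..8 med 5 n38  -23: z 4..10 med 6 n37  -19: z 3..10 med 6 n49  -15: z 3..9 med 6 n42  -11: z 3..10 med 6 n39  -7: z 3..8 med 6 n45  -3: z 3..8 med 6 n39  1: z 2..9 med 6 n42  5: z 3..10 med 7 n19  9: z 17..24 med 22 n19  13: z 25..35 med 30 n23  17: z 35..43 med 38 n26  21: z 7..51 med 14 n52  25: z 8..54 med 48 n90  29: z 7..53 med 12 n59  33: z 3..13 med 9 n22
```

```bash
R='[402,-378,0,0.495,-1]'; python3 -m crank '[[[402,-378,0,0.495,-1],[402,-378,0,0.495,-1],[402,-378,0,0.495,-1],[402,-378,0,0.495,-1],[402,-378,0,0.495,-1],[402,-378,0,0.495,-1],[402,-378,0,0.495,-1],[402,-378,0,0.495,-1],[402,-378,0,0.495,-1],[402,-378,0,0.495,-1],[402,-378,0,0.495,-1],[402,-378,0,0.495,-1]]]'; python3 -m crank '[[[0,0,50,0,-1],[0,0,100,0,-1],[0,0,100,0,-1],[0,0,100,0,-1]]]'; python3 -c "
from h import *
st()"
```

```text
time_s: 1.95
tool_pos: [0.4712, -0.0346, 0.3043]
tcp_rot: [[1.0, -0.021, 0.002], [-0.021, -1.0, 0.002], [0.001, -0.002, -1.0]]
force: [-0.2, -1.0, 0.3]
width: 0.001
grasp_force: 0.0
time_s: 2.35
tool_pos: [0.4696, -0.0401, 0.2037]
tcp_rot: [[1.0, -0.029, -0.003], [-0.029, -1.0, 0.0], [-0.003, -0.0, -1.0]]
force: [0.3, 0.1, 0.6]
width: -0.0
grasp_force: 0.0
t 2.35 tcp [ 0.4696 -0.0401  0.2037] 
 [[ 1.    -0.029 -0.003]
 [-0.029 -1.     0.   ]
 [-0.003 -0.    -1.   ]] q [-0.23  0.    2.05 -0.    1.09  1.37] F [0.3 0.1 0.6] w -0.00010203320478179495 g 0.0
```

```bash
python3 -m crank '[[[0,-20,-2,0,-1],[0,-41,-5,0,-1],[0,-55,-25,0,-1],[0,-67,-42,0,-1],[0,-79,-54,0,-1],[0,-92,-64,0,-1],[0,-105,-72,0,-1],[0,-118,-79,0,-1],[0,-130,-84,0,-1],[0,-148,-87,0,-1],[0,-166,-90,0,-1],[0,-184,-91,0,-1]]]';python3 -m crank '[[[0,-17,0,0,-1],[0,-35,2,0,-1],[0,-52,5,0,-1],[0,-69,9,0,-1],[0,-84,15,0,-1],[0,-98,23,0,-1],[0,-111,31,0,-1],[0,-122,42,0,-1],[0,-133,54,0,-1],[0,-144,66,0,-1],[0,-154,78,0,-1],[0,-154,78,0,-1]]]'
python3 -c "
from h import *
b=cap('top');cv2.imwrite('pics/t1.png',b['pixels'])
m=masks_of(b,'cover')[0]; P,u,v=pts(b,m['mask']);print(m['conf'],np.percentile(P,[1,50,99],axis=0))"
```

```text
time_s: 3.55
tool_pos: [0.4746, 0.1458, 0.2943]
tcp_rot: [[1.0, -0.028, -0.003], [-0.028, -1.0, 0.0], [-0.003, -0.0, -1.0]]
force: [0.4, -0.6, 1.1]
width: -0.001
grasp_force: 0.7
time_s: 4.75
tool_pos: [0.4782, 0.2987, 0.2139]
tcp_rot: [[1.0, -0.027, -0.005], [-0.027, -1.0, -0.002], [-0.005, 0.002, -1.0]]
force: [-0.0, 0.2, -1.1]
width: 0.002
grasp_force: 0.0
0.89 [[0.40189427 0.17471274 0.06180851]
 [0.47453018 0.24224271 0.10185716]
 [0.54753117 0.32535917 0.15484486]]
```

```bash
python3 -m crank '[[[0,30,-40,0,-1],[0,60,-80,0,-1],[0,110,-110,0,-1],[-10,160,-130,0,-1],[-10,210,-130,0,-1],[-10,220,-130,0,-1],[-10,220,-130,0,-1]]]'
python3 -c "
from h import *
s=st();w=cap('wrist');cv2.imwrite('pics/w1.png',w['pixels']);np.savez('w1.npz',**{k:w[k] for k in('pixels','range_z','K','extrinsics')})
print(np.linalg.inv(w['extrinsics']),w['K'])
for n in ('lever','lever_tip','posts','arches','file'):
    for m in masks_of(w,n)[:2]:
        P,u,v=pts(w,m['mask']);print(n,m['conf'],m['bbox'],np.round(np.percentile(P,[2,50,98],axis=0),3).tolist())
"
```

```text
time_s: 5.55
tool_pos: [0.4637, 0.0757, 0.3485]
tcp_rot: [[0.999, -0.033, 0.003], [-0.033, -0.999, -0.001], [0.003, 0.001, -1.0]]
force: [0.9, 0.3, 0.0]
width: -0.004
grasp_force: 0.0
t 5.55 tcp [0.4637 0.0757 0.3485] 
 [[ 0.999 -0.033  0.003]
 [-0.033 -0.999 -0.001]
 [ 0.003  0.001 -1.   ]] q [ 0.01 -0.16  1.92 -0.    1.38  1.62] F [0.9 0.3 0. ] w -0.0043035799298126514 g 0.0
[[-3.40141537e-02 -9.45745378e-01 -3.23123377e-01  5.48303834e-01]
 [-9.99421320e-01  3.22679986e-02  1.07610902e-02  7.30018475e-02]
 [ 2.49293397e-04  3.23302422e-01 -9.46295663e-01  4.18062110e-01]
 [ 0.00000000e+00  0.00000000e+00  0.00000000e+00  1.00000000e+00]] [[321.7168328    0.         280.78670066]
 [  0.         321.7168328  212.46881561]
 [  0.           0.           1.        ]]
lever 0.63 [232.9, 149.8, 20.7, 65.5] [[0.459, 0.121, 0.006], [0.5, 0.134, 0.028], [0.534, 0.142, 0.039]]
lever_tip 0.6 [235.2, 149.5, 22.5, 71.0] [[0.459, 0.12, 0.006], [0.5, 0.134, 0.028], [0.533, 0.141, 0.039]]
posts 0.56 [186.4, 192.5, 372.8, 174.7] [[0.4, -0.016, 0.004], [0.475, 0.197, 0.075], [0.545, 0.321, 0.148]]
file 0.85 [185.4, 190.2, 370.9, 176.9] [[0.4, -0.016, 0.004], [0.475, 0.197, 0.074], [0.545, 0.321, 0.148]]
```

View pics/w1.png

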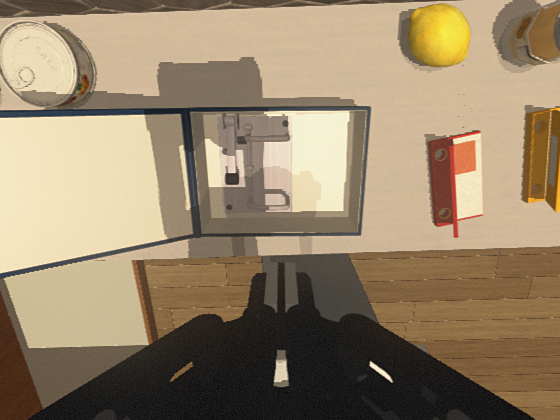

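```bash
cat >> h.py <<'E'
def ray(p,u,v,z):
    T=np.linalg.inv(p["extrinsics"]); d=T[:3,:3]@np.linalg.solve(p["K"],[u,v,1.]); o=T[:3,3]; return (o+d*(z-o[2])/d[2])[:2]
E
python3 -c "
from h import *
w=np.load('w1.npz')
for u,v,z in((189.5,107.5,.062),(370,107.5,.062),(361,234.5,.062),(197,237,.062),(232,178,.035)): print(np.round(ray(w,u,v,z),4))
c=w['pixels'][95:250,175:385];cv2.imwrite('pics/w1c.png',cv2.resize(c,None,fx=3.8,fy=3.8,interpolation=cv2.INTER_CUBIC))"
```

```text
[0.5466 0.1691]
[ 0.5402 -0.0207]
[ 0.3956 -0.018 ]
[0.399  0.1787]
[0.4637 0.135 ]
```

View pics/w1c.png

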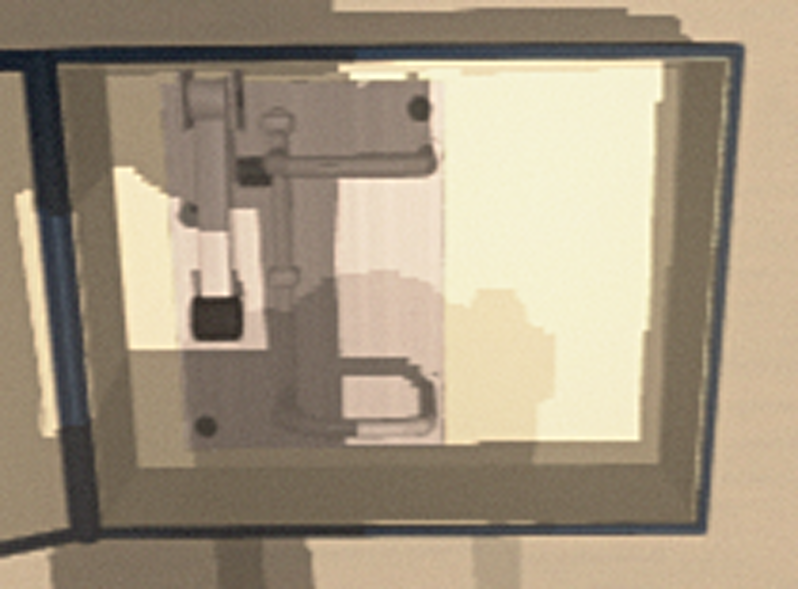

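```bash
python3 -c "
from h import *
w=np.load('w1.npz')
for c in((432,155),(430,400)):
  for z in (.044,.048): print(np.round(ray(w,175+c[0]/3.8,95+c[1]/3.8,z),4))
print(px(w,[.470,.068,.046]), [px(w,[.470+s*.04,.068-s*.001,z]) for s in(-1,1) for z in(.006,.046)])
"
```

```text
[0.5123 0.0652]
[0.5127 0.0652]
[0.4359 0.0678]
[0.4371 0.0678]
[287.24070241 172.91209106] [array([286.7389591 , 196.33886844]), array([287.32449012, 205.43507347]), array([286.54410385, 134.73698052]), array([287.15096588, 138.08002272])]
```

```bash
python3 -m crank '[[[-2,-59,50,0,-0.15],[-2,-59,100,0,-0.15],[-2,-59,150,0,-0.15],[-2,-59,190,0,-0.15],[-2,-59,190,0,-0.15],[-2,-59,190,0,-0.15]]]'
python3 -c "
from h import *
w=cap('wrist');cv2.imwrite('pics/w2.png',w['pixels'])
for m in masks_of(w,'lever_tip')[:2]:
        P,u,v=pts(w,m['mask']);print(m['conf'],m['bbox'],np.round(np.percentile(P,[2,50,98],axis=0),3).tolist())
print(px(w,[.4632,.1353,.039]))
"
```

```text
time_s: 6.45
tool_pos: [0.4614, 0.1381, 0.1549]
tcp_rot: [[1.0, -0.027, -0.006], [-0.027, -1.0, -0.001], [-0.006, 0.001, -1.0]]
force: [0.3, 0.4, -0.0]
width: 0.425
grasp_force: 0.0
0.82 [292.9, 182.4, 46.0, 134.8] [[0.459, 0.119, 0.022], [0.5, 0.134, 0.028], [0.535, 0.142, 0.039]]
[285.25162532 240.25741837]
```

View pics/w2.png

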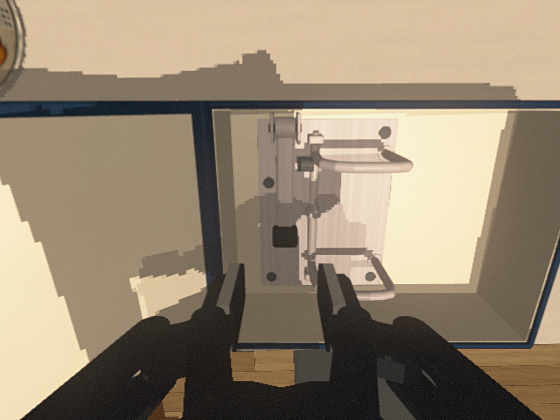

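```bash
python3 -m crank '[[[4,2,30,0,-0.15],[4,2,50,0,-0.15],[4,2,64,0,-0.15],[4,2,64,0,-0.15],[4,2,64,0,-1],[4,2,64,0,-1],[4,2,64,0,-1],[4,2,64,0,-1],[4,2,64,0,-1]]]'; python3 -m crank '[[[1,0,-6,0,-1],[3,0,-12,0,-1],[6,0,-19,0,-1],[9,0,-25,0,-1],[15,0,-33,0,-1],[22,0,-40,0,-1],[30,0,-47,0,-1],[30,0,-47,0,-1]]]'
```

```text
time_s: 7.45
tool_pos: [0.4683, 0.1354, 0.0946]
tcp_rot: [[1.0, -0.028, 0.003], [-0.028, -1.0, -0.0], [0.003, 0.0, -1.0]]
force: [-0.8, -2.4, 6.5]
width: 0.163
grasp_force: 58.9
time_s: 8.25
tool_pos: [0.4993, 0.1345, 0.1416]
tcp_rot: [[1.0, -0.028, 0.004], [-0.028, -1.0, -0.0], [0.004, 0.0, -1.0]]
force: [3.1, -1.8, -1.9]
width: 0.164
grasp_force: 58.7
```

```bash
python3 -m crank '[[[0,0,0,0,-0.15],[0,0,0,0,-0.15],[0,0,0,0,-0.15],[0,0,-50,0,-0.15],[0,0,-100,0,-0.15],[0,0,-150,0,-1],[0,0,-190,0,-1]]]'; python3 -m crank '[[[-52,290,0,-0.21,-1],[-52,290,0,-0.21,-1],[-52,290,0,-0.21,-1],[-52,290,0,-0.21,-1],[-52,290,0,-0.21,-1],[-52,290,0,-0.21,-1],[-52,290,0,-0.21,-1],[-52,290,0,-0.21,-1],[-52,290,0,-0.21,-1]]]'
cat >> h.py <<'E'
def folder(p,nm,verb=0):
    ms=masks_of(p,nm+"_folder_center")
    if not ms: print(nm,"none"); return
    P,u,v=pts(p,ms[0]["mask"]); P=P[(P[:,2]>.002)&(P[:,2]<.07)]
    q=(P[:,:2]*1000).astype(np.float32); (cx,cy),(w,h),a=cv2.minAreaRect(q)
    a=np.radians(a if h<w else a+90); a=(a+np.pi/2)%np.pi-np.pi/2
    print(nm,"conf %.2f c %.1f %.1f  size %.0f %.0f yaw %.3f zmax %.0f"%(ms[0]["conf"],cx,cy,max(w,h),min(w,h),a,np.percentile(P[:,2],98)*1000))
    return P,cx,cy,a
E
python3 -c "
from h import *
st();w=cap('wrist');cv2.imwrite('pics/w3.png',w['pixels']);folder(w,'red');folder(w,'yellow')
b=cap('top');[folder(b,n) for n in('red','green','yellow')]
for m in masks_of(b,'lever'):
  P,_,_=pts(b,m['mask']);print(m['conf'],np.percentile(P,[2,50,98],axis=0))
"
```

```text
time_s: 8.95
tool_pos: [0.4971, 0.1349, 0.3333]
tcp_rot: [[1.0, -0.028, 0.003], [-0.028, -1.0, 0.001], [0.003, -0.001, -1.0]]
force: [0.9, 0.3, 0.1]
width: 0.093
grasp_force: 0.0
time_s: 9.85
tool_pos: [0.4369, -0.1528, 0.3297]
tcp_rot: [[0.983, 0.182, -0.0], [0.182, -0.983, 0.001], [-0.0, -0.001, -1.0]]
force: [-0.6, -0.2, -0.3]
width: -0.002
grasp_force: 0.0
t 9.85 tcp [ 0.4369 -0.1528  0.3297] 
 [[ 0.983  0.182 -0.   ]
 [ 0.182 -0.983  0.001]
 [-0.    -0.001 -1.   ]] q [-0.49 -0.16  1.95  0.    1.35  0.9 ] F [-0.6 -0.2 -0.3] w -0.0019896484947395324 g 0.0
red conf 0.20 c 470.4 76.0  size 194 148 yaw 1.542 zmax 62
yellow conf 0.61 c 473.7 -272.4  size 116 65 yaw 0.162 zmax 51
red conf 0.64 c 441.9 -152.4  size 118 49 yaw 0.338 zmax 54
green conf 0.66 c 407.0 -394.1  size 85 61 yaw 0.154 zmax 53
yellow conf 0.60 c 480.5 249.8  size 162 154 yaw -0.020 zmax 70
0.61 [[0.51076894 0.11766648 0.00760561]
 [0.52051898 0.13085601 0.08909597]
 [0.53099075 0.13860233 0.09999352]]
0.45 [[ 0.39049272 -0.19062571 -0.00054988]
 [ 0.47267124 -0.13665531  0.01014831]
 [ 0.49912843 -0.1147823   0.16630934]]
```

View pics/w3.png

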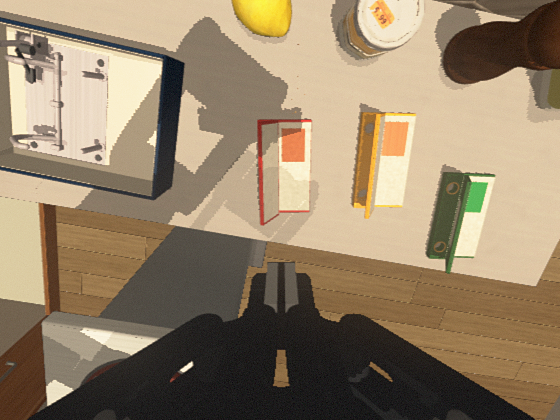

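```bash
python3 -m crank '[[[6,-52,50,0,-1],[6,-52,100,0,-1],[6,-52,150,0,-1],[6,-52,190,0,-1],[6,-52,227,0,-1],[6,-52,227,0,-1],[6,-37,227,0,-1],[6,-22,227,0,-1],[6,-7,227,0,-1],[6,8,227,0,-1],[6,18,227,0,-1],[6,23,227,0,-1]]]'; python3 -m crank '[[[0,2,6,0,-1],[0,4,12,0,-1],[0,6,18,0,-1],[0,6,20,0,-1],[0,6,20,0,-1]]]';python3 -m crank '[[[0,0,-50,0,1],[0,0,-100,0,1],[0,-29,-150,0,1],[0,-29,-170,0,1],[0,-29,-170,0,1]]]'
python3 -c "
from h import *
st();w=cap('wrist');cv2.imwrite('pics/w4.png',w['pixels']);folder(w,'red')
"
```

```text
time_s: 11.45
tool_pos: [0.4478, -0.1773, 0.104]
tcp_rot: [[0.984, 0.179, 0.002], [0.179, -0.984, -0.001], [0.002, 0.002, -1.0]]
force: [-0.4, -0.1, -0.2]
width: -0.003
grasp_force: 0.1
time_s: 11.95
tool_pos: [0.4477, -0.1808, 0.0833]
tcp_rot: [[0.983, 0.182, -0.003], [0.182, -0.983, 0.001], [-0.002, -0.002, -1.0]]
force: [-4.5, 0.2, 10.4]
width: 0.003
grasp_force: 5.3
time_s: 12.45
tool_pos: [0.4451, -0.1529, 0.2573]
tcp_rot: [[0.983, 0.183, 0.008], [0.183, -0.983, -0.004], [0.007, 0.006, -1.0]]
force: [0.3, -0.0, 0.8]
width: 0.849
grasp_force: 0.0
t 12.45 tcp [ 0.4451 -0.1529  0.2573] 
 [[ 0.983  0.183  0.008]
 [ 0.183 -0.983 -0.004]
 [ 0.007  0.006 -1.   ]] q [-0.48 -0.08  2.02  0.    1.19  0.91] F [ 0.3 -0.   0.8] w 0.8486536910924432 g 0.0
red conf 0.61 c 444.5 -155.0  size 116 64 yaw 0.189 zmax 12
```

View pics/w4.png

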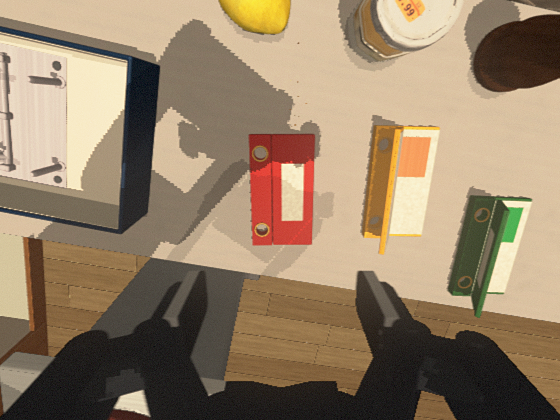

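```bash
cat > c.py <<'E'
import sys,json,numpy as np
f="cmd.json"; a=list(map(float,sys.argv[2:]))
try: x,y,z,w=json.load(open(f))
except Exception: x=y=z=w=0
c,s=np.cos(w),np.sin(w)
if sys.argv[1]=="set": x,y,z,w=a
if sys.argv[1]=="m": x+=a[0]*c+a[1]*s; y+=a[0]*s-a[1]*c; z-=a[2]; w-=a[3]
if sys.argv[1]=="t":
    d=np.array(a[:2])-[x,y]; print("shift",np.round([d[0]*c+d[1]*s,d[0]*s-d[1]*c,z-a[2]],1),"twist",round(w-a[3],3))
json.dump([x,y,z,w],open(f,"w")); print("cmd",np.round([x,y,z],1),round(w,3))
E
python3 c.py set 442.7 -152.4 253 .182
python3 -m crank '[[[1,3,50,-0.005,1],[1,3,100,-0.005,1],[1,3,140,-0.005,1],[1,3,165,-0.005,1],[1,3,184,-0.005,1],[1,3,184,-0.005,1],[1,3,184,-0.005,-1],[1,3,184,-0.005,-1],[1,3,184,-0.005,-1],[1,3,184,-0.005,-1],[1,3,184,-0.005,-1]]]'
python3 -m crank '[[[0,0,-30,0,-1],[0,0,-60,0,-1],[0,0,-100,0,-1],[0,0,-130,0,-1],[0,0,-130,0,-1]]]'; python3 c.py m 1 3 54 -.005
python3 -c "
from h import *
st();w=cap('wrist');cv2.imwrite('pics/w5.png',w['pixels'])
ms=masks_of(w,'red_folder_center')[0];print(ms['conf'],ms['bbox']);P,u,v=pts(w,ms['mask']);print(np.percentile(P,[1,50,99],axis=0))
"
```

```text
cmd [ 442.7 -152.4  253. ] 0.182
time_s: 13.65
tool_pos: [0.4446, -0.1556, 0.0694]
tcp_rot: [[0.983, 0.186, 0.001], [0.186, -0.983, -0.001], [0.001, 0.001, -1.0]]
force: [-0.2, 0.3, -0.5]
width: 0.724
grasp_force: 65.6
time_s: 14.15
tool_pos: [0.4475, -0.1571, 0.2044]
tcp_rot: [[0.983, 0.186, 0.01], [0.186, -0.983, -0.005], [0.009, 0.007, -1.0]]
force: [1.4, -0.8, -2.3]
width: 0.724
grasp_force: 67.0
cmd [ 444.2 -155.2  199. ] 0.187
t 14.15 tcp [ 0.4475 -0.1571  0.2044] 
 [[ 0.983  0.186  0.01 ]
 [ 0.186 -0.983 -0.005]
 [ 0.009  0.007 -1.   ]] q [-0.49  0.    2.05  0.    1.08  0.9 ] F [ 1.4 -0.8 -2.3] w 0.7244543714273656 g 67.04737454652786
0.93 [281.9, 278.8, 158.1, 224.9]
[[ 0.39568807 -0.192794    0.13645487]
 [ 0.46168783 -0.15559251  0.14520337]
 [ 0.50864717 -0.11864935  0.14679371]]
```

View pics/w5.png

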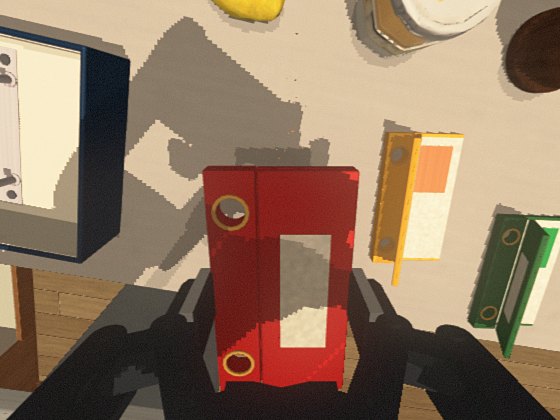

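```bash
cat >> h.py <<'E'
import json
def eye(p,uv,z):
    x,y,_,w=json.load(open('cmd.json')); out=[]
    for u,v in uv:
        d=ray(p,u,v,z)*1000-[x,y]; out.append([d[0]*np.cos(w)+d[1]*np.sin(w),-d[0]*np.sin(w)+d[1]*np.cos(w)])
    o=np.array(out); e=o[0]-o[1]; print("eyelets in TCP frame (x fwd,y left)",np.round(o,1).tolist(),"mid",o.mean(0).round(1),"dist",round(np.hypot(*e),1),"skew",round(np.arctan2(e[1],e[0]),3))
E
python3 -c "
from h import *
w=cap('wrist');g=w['pixels']
z=np.median(pts(w,masks_of(w,'red_folder_center')[0]['mask'])[0][:,2]);print(z)
hsv=cv2.cvtColor(g,cv2.COLOR_BGR2HSV);m=((hsv[...,0]>18)&(hsv[...,0]<32)&(hsv[...,1]>130)).astype(np.uint8);m[:, :195]=0;m[:,262:]=0;m[:185]=0;m[385:]=0
m=cv2.dilate(m,np.ones((3,3)))
for c in cv2.findContours(m,cv2.RETR_EXTERNAL,cv2.CHAIN_APPROX_NONE)[0]:
  if len(c)>25: print(cv2.fitEllipse(c),len(c))
eye(w,[(230,212.5),(238,363.5)],.148);eye(w,[(230,212.5),(238,363.5)],.144)
"
```

```text
0.14031208297315662
((244.4915008544922, 352.8415222167969), (3.865490674972534, 9.803565979003906), 120.46558380126953) 26
eyelets in TCP frame (x fwd,y left) [[43.5, 19.7], [-32.2, 19.8]] mid [ 5.7 19.7] dist 75.6 skew -0.002
eyelets in TCP frame (x fwd,y left) [[42.1, 20.3], [-36.0, 20.5]] mid [ 3.  20.4] dist 78.1 skew -0.002
```

```bash
python3 c.py t 365 55 230 -.028; python3 c.py t 470.5 67 230 -.028
```

```text
shift [ -38.8 -221.2  -31. ] twist 0.215
cmd [ 444.2 -155.2  199. ] 0.187
shift [  67.1 -213.4  -31. ] twist 0.215
cmd [ 444.2 -155.2  199. ] 0.187
```

```bash
python3 -m crank '[[[-39,-30,-31,0.05,-1],[-39,-60,-31,0.1,-1],[-39,-100,-31,0.215,-1],[-39,-140,-31,0.215,-1],[-39,-180,-31,0.215,-1],[-39,-210,-31,0.215,-1],[-39,-221,-31,0.215,-1],[-39,-221,-31,0.215,-1],[-39,-221,-31,0.215,-1]]]'; python3 c.py m -39 -221 -31 .215
python3 -c "
from h import *
st();w=cap('wrist');np.savez('w6.npz',**{k:w[k] for k in('pixels','range_z','K','extrinsics')})
p=px(w,[.472,.067,.046]);print(p,[px(w,[.472+s*.04,.067-s*.001,.046]) for s in(-1,1)]);print(px(w,[.54,.18,.06]),px(w,[.4,-.02,.06]))
u,v=p.astype(int);c=w['pixels'][max(v-75,0):v+75,max(u-100,0):u+100];print(max(v-75,0),max(u-100,0));cv2.imwrite('pics/w6c.png',cv2.resize(c,None,fx=4,fy=4,interpolation=cv2.INTER_CUBIC))
"
```

```text
time_s: 15.25
tool_pos: [0.3648, 0.0539, 0.2291]
tcp_rot: [[1.0, -0.028, -0.002], [-0.028, -1.0, -0.001], [-0.002, 0.001, -1.0]]
force: [0.3, 0.2, -1.8]
width: 0.721
grasp_force: 67.0
cmd [364.8  54.7 230. ] -0.028
t 15.25 tcp [0.3648 0.0539 0.2291] 
 [[ 1.    -0.028 -0.002]
 [-0.028 -1.    -0.001]
 [-0.002  0.001 -1.   ]] q [-0.04 -0.29  2.25 -0.    1.18  1.56] F [ 0.3  0.2 -1.8] w 0.7212182428619353 g 67.00159281492233
[258.43169468  68.70045341] [array([259.81385644, 126.21086136]), array([256.88316383,   4.26758986])]
[ 66.54368669 -49.09063429] [378.28727719 168.29389517]
0 158
```

View pics/w6c.png

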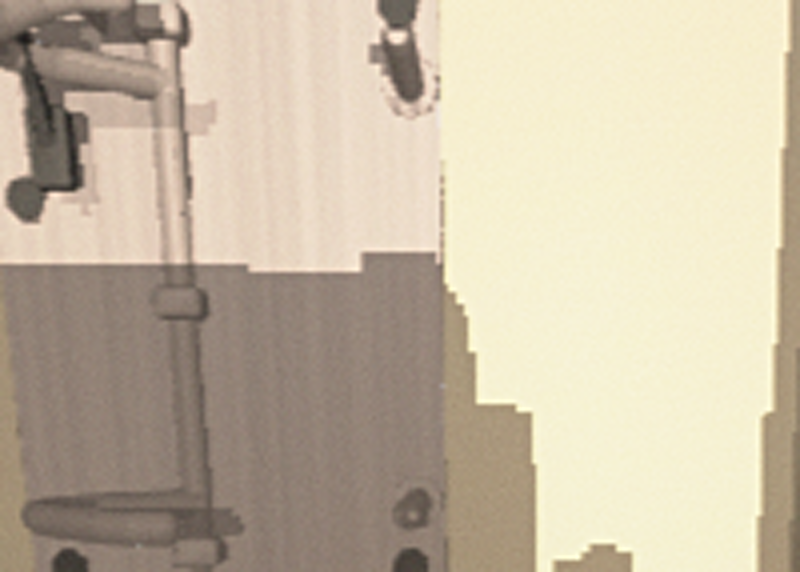

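```bash
python3 -c "
from h import *
w=np.load('w6.npz')
f=ray(w,158+398/4,36/4,.046);n=ray(w,158+413/4,504/4,.046);print(f,n,(f+n)/2,np.hypot(*(f-n)))
print([ (px(w,[a,b,.006])-[158,0])*4 for a,b in(f,n)])
"
```

```text
[0.50920759 0.06572736] [0.43212382 0.06690262] [0.4706657  0.06631499] 0.07709272526566395
[array([411.63323578,  90.04909019]), array([423.4010519 , 490.49003501])]
```

```bash
python3 c.py t 470.5 45.6 121 -.024
```

```text
shift [105.9   6.2 109. ] twist -0.004
cmd [364.8  54.7 230. ] -0.028
```

```bash
python3 -m crank '[[[50,6,0,-0.004,-1],[106,6,0,-0.004,-1],[106,6,30,-0.004,-1],[106,6,60,-0.004,-1],[106,6,90,-0.004,-1],[106,6,109,-0.004,-1],[106,6,109,-0.004,-1],[106,6,109,-0.004,-1]]]'; python3 c.py m 106 6 109 -.004
python3 -c "
from h import *
st();w=cap('wrist');np.savez('w7.npz',**{k:w[k] for k in('pixels','range_z','K','extrinsics')})
c=w['pixels'][190:390,180:380];cv2.imwrite('pics/w7c.png',cv2.resize(c,None,fx=3,fy=3,interpolation=cv2.INTER_CUBIC))
print(px(w,[.512,.0656,.046]),px(w,[.432,.0674,.046]))
"
```

```text
time_s: 16.1
tool_pos: [0.4711, 0.0444, 0.1208]
tcp_rot: [[1.0, -0.026, -0.001], [-0.026, -1.0, -0.0], [-0.001, 0.0, -1.0]]
force: [0.2, -0.4, -1.1]
width: 0.725
grasp_force: 67.0
cmd [470.6  45.8 121. ] -0.024
t 16.1 tcp [0.4711 0.0444 0.1208] 
 [[ 1.    -0.026 -0.001]
 [-0.026 -1.    -0.   ]
 [-0.001  0.    -1.   ]] q [-0.05  0.15  2.09 -0.    0.91  1.54] F [ 0.2 -0.4 -1.1] w 0.7251368328978722 g 66.99643582105637
[233.52049415 201.90996638] [241.10750826 341.02928603]
```

View pics/w7c.png

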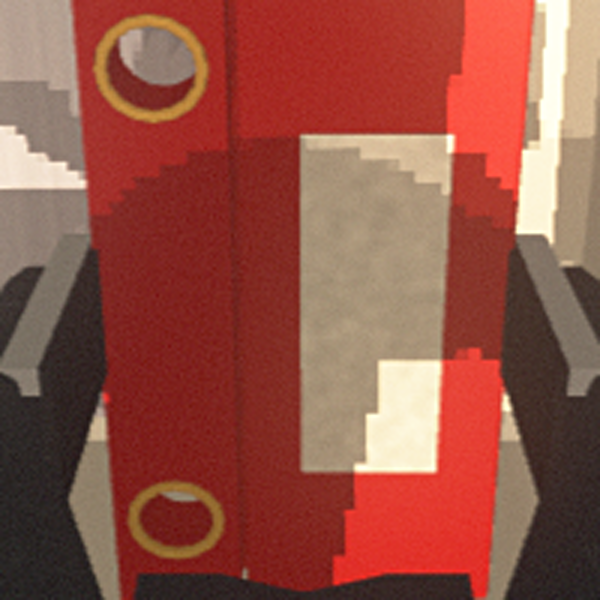

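```bash
python3 -c "
from h import *
w=np.load('w7.npz')
for u,v in((152,68),(176,520)):
  e=ray(w,180+u/3,190+v/3,.063);print(e,'post should show at crop',(px(w,[*e,.046])-[180,190])*3,(px(w,[*e,.006])-[180,190])*3)
c=w['pixels'][190:240,205:255];c=cv2.convertScaleAbs(c,alpha=1.3);cv2.imwrite('pics/w7d.png',cv2.resize(c,None,fx=10,fy=10,interpolation=cv2.INTER_CUBIC))
"
```

```text
[0.51253327 0.06438502] post should show at crop [168.0857114   32.26540978] [195.10693214 -27.7625384 ]
[0.43303232 0.06656026] post should show at crop [187.53008035 448.39502345] [207.84093789 322.25900073]
```

View pics/w7d.png

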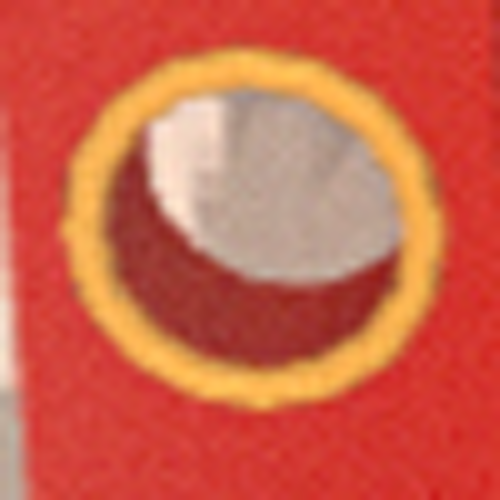

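```bash
python3 -m crank '[[[0,-1,5,0,-1],[0,-1,10,0,-1],[0,-1,10,0,-1]]]'; python3 c.py m 0 -1 10 0; python3 -m crank '[[[0,0,2,0,-1],[0,0,4,0,-1],[0,0,4,0,-1]]]'; python3 c.py m 0 0 4 0
python3 -c "
from h import *
w=cap('wrist');np.savez('w8.npz',**{k:w[k] for k in('pixels','range_z','K','extrinsics')})
c=w['pixels'][180:390,190:270];cv2.imwrite('pics/w8c.png',cv2.resize(c,None,fx=2.8,fy=2.8,interpolation=cv2.INTER_CUBIC))"
```

```text
time_s: 16.45
tool_pos: [0.4707, 0.0465, 0.1109]
tcp_rot: [[1.0, -0.024, -0.0], [-0.024, -1.0, -0.0], [-0.0, 0.0, -1.0]]
force: [0.3, -0.3, -1.2]
width: 0.726
grasp_force: 67.0
cmd [470.6  46.8 111. ] -0.024
time_s: 16.75
tool_pos: [0.4706, 0.0465, 0.1067]
tcp_rot: [[1.0, -0.024, -0.001], [-0.024, -1.0, -0.0], [-0.001, 0.0, -1.0]]
force: [0.1, 0.1, -2.3]
width: 0.726
grasp_force: 67.0
cmd [470.6  46.8 107. ] -0.024
```

View pics/w8c.png

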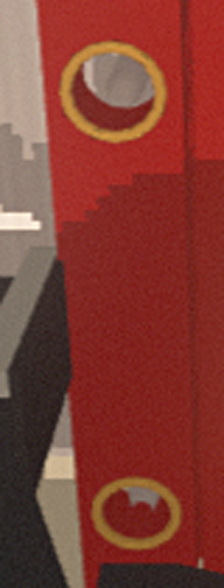

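```bash
python3 -m crank '[[[0,0,5,0,-1],[0,0,10,0,-1],[0,0,15,0,-1],[0,0,20,0,-1],[0,0,20,0,-1]]]'; python3 -m crank '[[[0,0,4,0,-1],[0,0,8,0,-1],[0,0,11,0,-1],[0,0,11,0,-1]]]'; python3 c.py m 0 0 31 0
```

```text
time_s: 17.3
tool_pos: [0.47, 0.0465, 0.0858]
tcp_rot: [[1.0, -0.024, -0.002], [-0.024, -1.0, 0.0], [-0.002, -0.0, -1.0]]
force: [-0.8, 0.5, -1.2]
width: 0.726
grasp_force: 67.0
time_s: 17.7
tool_pos: [0.4708, 0.0467, 0.0756]
tcp_rot: [[1.0, -0.024, -0.0], [-0.024, -1.0, 0.001], [-0.0, -0.001, -1.0]]
force: [-0.0, 1.3, -2.9]
width: 0.724
grasp_force: 67.0
cmd [470.6  46.8  76. ] -0.024
```

```bash
python3 -m crank '[[[0,0,0,0,0.75],[0,0,0,0,0.75],[0,0,0,0,0.75],[0,0,-20,0,0.75],[0,0,-50,0,0.75],[0,0,-100,0,0.75],[0,0,-150,0,-1],[0,0,-200,0,-1],[0,0,-230,0,-1],[0,0,-230,0,-1]]]'; python3 c.py m 0 0 -230 0; python3 c.py t 470 -272 306 .161
```

```text
time_s: 18.7
tool_pos: [0.474, 0.0462, 0.313]
tcp_rot: [[1.0, -0.024, 0.014], [-0.024, -1.0, -0.001], [0.014, 0.001, -1.0]]
force: [1.5, 0.7, -0.4]
width: 0.193
grasp_force: 0.0
cmd [470.6  46.8 306. ] -0.024
shift [  7.  318.7   0. ] twist -0.185
cmd [470.6  46.8 306. ] -0.024
```

```bash
python3 -m crank '[[[7,50,0,-0.04,-1],[7,100,0,-0.08,-1],[7,150,0,-0.12,-1],[7,200,0,-0.185,-1],[7,250,0,-0.185,-1],[7,300,0,-0.185,-1],[7,319,0,-0.185,-1],[7,319,0,-0.185,-1],[7,319,0,-0.185,-1]]]'; python3 c.py m 7 319 0 -.185
python3 -c "
from h import *
w=cap('wrist');folder(w,'yellow');folder(w,'green')
b=cap('top');folder(b,'red')"
```

```text
time_s: 19.6
tool_pos: [0.4697, -0.2719, 0.3049]
tcp_rot: [[0.987, 0.159, -0.002], [0.159, -0.987, 0.002], [-0.001, -0.002, -1.0]]
force: [0.9, 0.6, 0.3]
width: -0.001
grasp_force: 0.0
cmd [ 470.  -272.3  306. ] 0.161
yellow conf 0.75 c 474.0 -272.6  size 116 64 yaw 0.162 zmax 51
green conf 0.76 c 422.4 -391.6  size 117 64 yaw 0.141 zmax 51
red conf 0.86 c 469.9 50.3  size 114 68 yaw 0.001 zmax 22
```

```bash
python3 -m crank '[[[4,-54,50,0,-1],[4,-54,100,0,-1],[4,-54,150,0,-1],[4,-54,190,0,-1],[4,-54,203,0,-1],[4,-54,203,0,-1],[4,-39,203,0,-1],[4,-24,203,0,-1],[4,-9,203,0,-1],[4,6,203,0,-1],[4,16,203,0,-1],[4,21,203,0,-1]]]'; python3 -m crank '[[[0,2,6,0,-1],[0,4,12,0,-1],[0,6,18,0,-1],[0,6,20,0,-1],[0,6,20,0,-1]]]';python3 -m crank '[[[0,0,-50,0,1],[0,0,-100,0,1],[0,-26,-150,0,1],[0,-26,-170,0,1],[0,-26,-170,0,1],[0,-26,-170,0,1]]]'
python3 c.py m 4 1 53 0
python3 -c "
from h import *
w=cap('wrist');folder(w,'yellow');folder(w,'green')"
```

```text
time_s: 21.05
tool_pos: [0.4779, -0.2948, 0.1036]
tcp_rot: [[0.987, 0.159, 0.001], [0.159, -0.987, -0.001], [0.001, 0.001, -1.0]]
force: [0.7, 0.4, -0.0]
width: -0.0
grasp_force: 0.0
time_s: 21.55
tool_pos: [0.4781, -0.2981, 0.0834]
tcp_rot: [[0.987, 0.161, -0.002], [0.161, -0.987, 0.001], [-0.002, -0.002, -1.0]]
force: [-4.1, 1.3, 8.3]
width: 0.0
grasp_force: 4.3
time_s: 22.15
tool_pos: [0.4742, -0.2726, 0.2527]
tcp_rot: [[0.987, 0.161, 0.0], [0.161, -0.987, -0.0], [0.0, 0.0, -1.0]]
force: [0.3, 0.6, -0.1]
width: 0.991
grasp_force: 0.0
cmd [ 474.1 -272.7  253. ] 0.161
yellow conf 0.66 c 474.0 -272.8  size 116 64 yaw 0.163 zmax 12
green conf 0.95 c 422.2 -391.7  size 117 65 yaw 0.140 zmax 51
```

```bash
python3 -m crank '[[[0,0,50,0,1],[0,0,100,0,1],[0,0,140,0,1],[0,0,165,0,1],[0,0,184,0,1],[0,0,184,0,1],[0,0,184,0,-1],[0,0,184,0,-1],[0,0,184,0,-1],[0,0,184,0,-1],[0,0,184,0,-1]]]'
python3 -m crank '[[[0,0,-30,0,-1],[0,0,-60,0,-1],[0,0,-100,0,-1],[0,0,-130,0,-1],[0,0,-130,0,-1],[0,0,-130,0,-1]]]'; python3 c.py m 0 0 54 0
python3 -c "
from h import *
w=cap('wrist');cv2.imwrite('pics/w9.png',w['pixels'])
m=masks_of(w,'yellow_folder_center')[0];b=m['bbox'];print(m['conf'],b,'top',b[1]-b[3]/2,'left',b[0]-b[2]/2,'right',b[0]+b[2]/2)
v,u=np.nonzero(m['mask'])
for r in(180,200,220,300): print(r,u[v==r].min(),u[v==r].max())
for c in(215,240,280,320,345): print(c,v[u==c].min())
r=cv2.imread('pics/w5.png').astype(int);k=(r[...,2]>2*r[...,1])&(r[...,2]>60);
for c in(215,240,280,320,345): print('red',c,np.nonzero(k[150:200,c])[0].min()+150)
"; python3 c.py t 470.6 46.8 230 -.024
```

```text
time_s: 23.4
tool_pos: [0.4748, -0.2734, 0.0699]
tcp_rot: [[0.987, 0.16, 0.001], [0.16, -0.987, -0.001], [0.001, 0.001, -1.0]]
force: [0.2, -0.6, 1.8]
width: 0.724
grasp_force: 65.9
time_s: 24.0
tool_pos: [0.4743, -0.273, 0.1993]
tcp_rot: [[0.987, 0.16, 0.001], [0.16, -0.987, -0.001], [0.001, 0.001, -1.0]]
force: [0.5, -0.4, -3.0]
width: 0.723
grasp_force: 67.2
cmd [ 474.1 -272.7  199. ] 0.161
0.78 [281.6, 280.0, 157.6, 222.3] top 168.85 left 202.8 right 360.40000000000003
180 203 358
200 205 356
220 206 355
300 215 346
215 167
240 167
280 168
320 168
345 168
red 215 166
red 240 166
red 280 166
red 320 167
red 345 167
shift [  47.8 -315.9  -31. ] twist 0.185
cmd [ 474.1 -272.7  199. ] 0.161
```

View pics/w9.png

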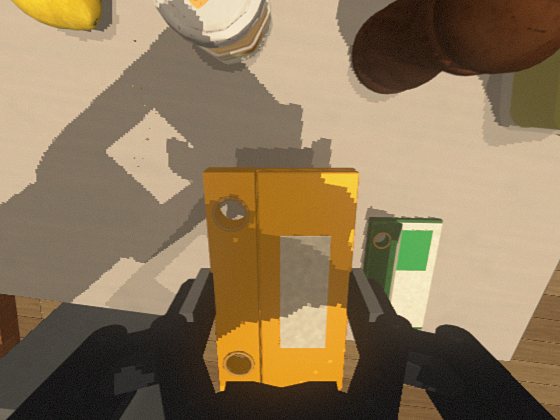

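```bash
cat > chk.py <<'E'
import sys
from h import *
w=cap('wrist');m=masks_of(w,sys.argv[1]+'_folder_center')[0];v,u=np.nonzero(m['mask'])
print('conf %.2f'%m['conf'],'tops',[(c,int(v[u==c].min())) for c in(215,240,280,320,345)],'sides',[(r,int(u[v==r].min()),int(u[v==r].max())) for r in(180,220,300)])
E
python3 -m crank '[[[10,-40,-31,0.05,-1],[48,-80,-31,0.1,-1],[48,-120,-31,0.185,-1],[48,-160,-31,0.185,-1],[48,-200,-31,0.185,-1],[48,-240,-31,0.185,-1],[48,-280,-31,0.185,-1],[48,-316,-31,0.185,-1],[48,-316,-31,0.185,-1],[48,-316,-31,0.185,-1]]]'; python3 c.py m 48 -316 -31 .185; python3 chk.py yellow
```

```text
time_s: 25.1
tool_pos: [0.4697, 0.0473, 0.2279]
tcp_rot: [[1.0, -0.022, -0.004], [-0.022, -1.0, -0.0], [-0.004, 0.001, -1.0]]
force: [-0.0, 0.1, -2.1]
width: 0.727
grasp_force: 67.3
cmd [470.8  46.9 230. ] -0.024
conf 0.67 tops [(215, 167), (240, 168), (280, 168), (320, 168), (345, 168)] sides [(180, 203, 357), (220, 206, 355), (300, 215, 346)]
```

```bash
python3 -m crank '[[[0,0,40,0,-1],[0,0,80,0,-1],[0,0,105,0,-1],[0,0,109,0,-1],[0,0,109,0,-1],[0,0,115,0,-1],[0,0,121,0,-1],[0,0,121,0,-1]]]'; python3 c.py m 0 0 121 0; python3 chk.py yellow
```

```text
time_s: 26.0
tool_pos: [0.4713, 0.0466, 0.1092]
tcp_rot: [[1.0, -0.024, 0.001], [-0.024, -1.0, -0.0], [0.001, 0.0, -1.0]]
force: [-1.2, 1.0, -2.9]
width: 0.724
grasp_force: 67.3
cmd [470.8  46.9 109. ] -0.024
conf 0.61 tops [(215, 167), (240, 167), (280, 168), (320, 168), (345, 168)] sides [(180, 203, 358), (220, 206, 355), (300, 216, 347)]
```

```bash
python3 -m crank '[[[0,0,5,0,-1],[0,0,10,0,-1],[0,0,15,0,-1],[0,0,19,0,-1],[0,0,22,0,-1],[0,0,22,0,-1]]]'; python3 c.py m 0 0 22 0
```

```text
time_s: 26.7
tool_pos: [0.4711, 0.0467, 0.0869]
tcp_rot: [[1.0, -0.024, -0.0], [-0.024, -1.0, 0.0], [-0.0, -0.0, -1.0]]
force: [-1.4, -0.5, -0.7]
width: 0.727
grasp_force: 67.4
cmd [470.8  46.9  87. ] -0.024
```

Release, rise, and go to the green folder.

```bash
python3 -m crank '[[[0,0,0,0,0.75],[0,0,0,0,0.75],[0,0,0,0,0.75],[0,0,-20,0,0.75],[0,0,-50,0,0.75],[0,0,-100,0,0.75],[0,0,-150,0,-1],[0,0,-200,0,-1],[0,0,-219,0,-1],[0,0,-219,0,-1]]]'; python3 c.py m 0 0 -219 0; python3 c.py t 418.2 -392 306 .140;
python3 -m crank '[[[-42,50,0,-0.04,-1],[-42,100,0,-0.08,-1],[-42,150,0,-0.12,-1],[-42,200,0,-0.164,-1],[-42,250,0,-0.164,-1],[-42,300,0,-0.164,-1],[-42,350,0,-0.164,-1],[-42,400,0,-0.164,-1],[-42,440,0,-0.164,-1],[-42,440,0,-0.164,-1],[-42,440,0,-0.164,-1]]]'; python3 c.py m -42 440 0 -.164;  
python3 -c "
from h import *
w=cap('wrist');folder(w,'green');b=cap('top');folder(b,'green');folder(b,'yellow')"
```

```text
time_s: 27.7
tool_pos: [0.4734, 0.0466, 0.311]
tcp_rot: [[1.0, -0.024, 0.01], [-0.024, -1.0, -0.001], [0.01, 0.0, -1.0]]
force: [-0.6, 0.4, -0.2]
width: 0.188
grasp_force: 0.0
cmd [470.8  46.9 306. ] -0.024
shift [-42.1 440.1   0. ] twist -0.164
cmd [470.8  46.9 306. ] -0.024
time_s: 28.8
tool_pos: [0.4173, -0.3926, 0.3033]
tcp_rot: [[0.991, 0.137, -0.003], [0.137, -0.991, 0.004], [-0.002, -0.004, -1.0]]
force: [0.0, -0.0, -0.5]
width: 0.003
grasp_force: 0.0
cmd [ 418.3 -391.9  306. ] 0.14
green conf 0.91 c 422.9 -393.2  size 117 63 yaw 0.168 zmax 51
green conf 0.73 c 421.7 -390.7  size 116 66 yaw 0.130 zmax 54
yellow conf 0.79 c 470.0 47.6  size 116 64 yaw -0.035 zmax 33
```

```bash
python3 -m crank '[[[4,-54,50,0,-1],[4,-54,100,0,-1],[4,-54,150,0,-1],[4,-54,190,0,-1],[4,-54,203,0,-1],[4,-54,203,0,-1],[4,-39,203,0,-1],[4,-24,203,0,-1],[4,-9,203,0,-1],[4,6,203,0,-1],[4,16,203,0,-1],[4,21,203,0,-1]]]'; python3 -m crank '[[[0,2,6,0,-1],[0,4,12,0,-1],[0,6,18,0,-1],[0,6,20,0,-1],[0,6,20,0,-1]]]';python3 -m crank '[[[0,0,-50,0,1],[0,0,-100,0,1],[0,-26,-150,0,1],[0,-26,-170,0,1],[0,-26,-170,0,1],[0,-26,-170,0,1]]]'
python3 c.py m 4 1 53 0
python3 -c "
from h import *
w=cap('wrist');folder(w,'green');w=cap('wrist');folder(w,'green')"
```

```text
time_s: 30.25
tool_pos: [0.4256, -0.4146, 0.1036]
tcp_rot: [[0.99, 0.138, 0.001], [0.138, -0.99, -0.002], [0.001, 0.002, -1.0]]
force: [0.3, -0.2, 0.8]
width: -0.001
grasp_force: 0.0
time_s: 30.75
tool_pos: [0.4259, -0.4178, 0.0835]
tcp_rot: [[0.99, 0.14, -0.002], [0.14, -0.99, 0.002], [-0.002, -0.002, -1.0]]
force: [-2.4, 2.3, 8.9]
width: 0.002
grasp_force: 4.1
time_s: 31.35
tool_pos: [0.4224, -0.3923, 0.2526]
tcp_rot: [[0.99, 0.14, 0.0], [0.14, -0.99, -0.0], [0.0, 0.0, -1.0]]
force: [-0.2, -0.0, 0.0]
width: 0.992
grasp_force: 0.0
cmd [ 422.4 -392.3  253. ] 0.14
green conf 0.56 c 422.7 -391.8  size 116 64 yaw 0.141 zmax 12
green conf 0.72 c 422.5 -391.9  size 116 64 yaw 0.140 zmax 12
```

```bash
python3 -m crank '[[[0,0,50,0,1],[0,0,100,0,1],[0,0,140,0,1],[0,0,165,0,1],[0,0,184,0,1],[0,0,184,0,1],[0,0,184,0,-1],[0,0,184,0,-1],[0,0,184,0,-1],[0,0,184,0,-1],[0,0,184,0,-1]]]'
python3 -m crank '[[[0,0,-30,0,-1],[0,0,-60,0,-1],[0,0,-100,0,-1],[0,0,-130,0,-1],[0,0,-161,0,-1],[0,0,-161,0,-1]]]'; python3 c.py m 0 0 23 0; python3 chk.py green; python3 c.py t 471 46.8 230 -.024
```

```text
time_s: 32.65
tool_pos: [0.423, -0.3933, 0.0701]
tcp_rot: [[0.99, 0.139, 0.001], [0.139, -0.99, -0.002], [0.001, 0.002, -1.0]]
force: [-0.4, 0.2, 2.1]
width: 0.725
grasp_force: 66.1
time_s: 33.25
tool_pos: [0.4245, -0.3949, 0.2356]
tcp_rot: [[0.99, 0.139, 0.007], [0.139, -0.99, -0.008], [0.006, 0.009, -1.0]]
force: [1.5, -0.9, -1.1]
width: 0.727
grasp_force: 67.1
cmd [ 422.4 -392.3  230. ] 0.14
conf 0.89 tops [(215, 167), (240, 167), (280, 167), (320, 167), (345, 167)] sides [(180, 203, 357), (220, 206, 354), (300, 215, 345)]
shift [ 109.4 -428.1    0. ] twist 0.164
cmd [ 422.4 -392.3  230. ] 0.14
```

```bash
python3 -m crank '[[[9,-36,0,0.02,-1],[18,-72,0,0.04,-1],[27,-108,0,0.06,-1],[36,-144,0,0.08,-1],[45,-180,0,0.1,-1],[54,-216,0,0.12,-1],[63,-252,0,0.14,-1],[73,-290,0,0.164,-1],[83,-330,0,0.164,-1],[94,-370,0,0.164,-1],[104,-410,0,0.164,-1],[109,-428,0,0.164,-1]]]'; python3 -m crank '[[[0,0,0,0,-1],[0,0,0,0,-1]]]'; python3 c.py m 109 -428 0 .164; python3 chk.py green
```

```text
time_s: 34.55
tool_pos: [0.4686, 0.0494, 0.2268]
tcp_rot: [[1.0, -0.022, -0.006], [-0.022, -1.0, 0.001], [-0.006, -0.001, -1.0]]
force: [-0.3, -0.2, -2.5]
width: 0.726
grasp_force: 67.1
time_s: 34.75
tool_pos: [0.4693, 0.0464, 0.2277]
tcp_rot: [[1.0, -0.023, -0.004], [-0.023, -1.0, -0.001], [-0.004, 0.001, -1.0]]
force: [-0.5, -0.6, -2.1]
width: 0.726
grasp_force: 67.1
cmd [470.6  46.7 230. ] -0.024
conf 0.76 tops [(215, 167), (240, 167), (280, 167), (320, 167), (345, 167)] sides [(180, 203, 358), (220, 207, 354), (300, 216, 346)]
```

```bash
python3 -m crank '[[[0,0,40,0,-1],[0,0,80,0,-1],[0,0,105,0,-1],[0,0,109,0,-1],[0,0,109,0,-1],[0,0,115,0,-1],[0,0,121,0,-1],[0,0,121,0,-1]]]'; python3 c.py m 0 0 121 0; python3 chk.py green; python3 -m crank '[[[0,0,4,0,-1],[0,0,8,0,-1],[0,0,11,0,-1],[0,0,11,0,-1]]]'; python3 c.py m 0 0 11 0
```

```text
time_s: 35.65
tool_pos: [0.471, 0.0463, 0.1092]
tcp_rot: [[1.0, -0.024, 0.001], [-0.024, -1.0, -0.0], [0.001, 0.0, -1.0]]
force: [-0.3, 0.5, -1.8]
width: 0.724
grasp_force: 67.1
cmd [470.6  46.7 109. ] -0.024
conf 0.67 tops [(215, 167), (240, 166), (280, 167), (320, 167), (345, 167)] sides [(180, 203, 358), (220, 205, 355), (300, 214, 347)]
time_s: 36.15
tool_pos: [0.4708, 0.0464, 0.098]
tcp_rot: [[1.0, -0.024, -0.001], [-0.024, -1.0, 0.0], [-0.001, -0.0, -1.0]]
force: [-1.0, 0.1, 1.6]
width: 0.72
grasp_force: 67.5
cmd [470.6  46.7  98. ] -0.024
```

```bash
python3 -m crank '[[[0,0,0,0,0.75],[0,0,0,0,0.75],[0,0,0,0,0.75],[0,0,-20,0,0.75],[0,0,-50,0,0.75],[0,0,-100,0,0.75],[-20,0,-150,0,-1],[-60,0,-170,0,-1],[-60,0,-172,0,-1],[-60,0,-172,0,-1]]]'; python3 c.py m -60 0 -172 0
python3 -c "
from h import *
w=cap('wrist');cv2.imwrite('pics/w10.png',w['pixels']);P,u,v=pts(w)
o=np.array([.4717,.0674]);c,s=np.cos(-.024),np.sin(-.024)
q=P[:,:2]-o;X=q[:,0]*c+q[:,1]*s;Y=-q[:,0]*s+q[:,1]*c
for x in range(-60,70,10):
  print(x,[ (int(round(np.median(P[k,2])*1000)) if k.sum()>3 else None) for y in range(-80,100,10) for k in[(abs(X*1000-x)<5)&(abs(Y*1000-y)<5)]])
folder(w,'green')
for m in masks_of(w,'lever')[:1]:
  A,_,_=pts(w,m['mask']);print(m['conf'],np.percentile(A,[2,50,98],axis=0))
"
```

```text
time_s: 37.15
tool_pos: [0.411, 0.0479, 0.2711]
tcp_rot: [[1.0, -0.024, 0.004], [-0.024, -1.0, -0.0], [0.004, 0.0, -1.0]]
force: [0.3, -1.1, -1.2]
width: 0.198
grasp_force: 0.0
cmd [410.6  48.1 270. ] -0.024
-60 [25, 5, 270, 254, 38, 235, 38, 235, 39, 254, 270, 6, 6, 6, 6, 6, 6, 6]
-50 [279, 276, 265, 251, 244, 245, 278, 242, 244, 252, 268, 276, 280, 13, 6, 6, None, 6]
-40 [25, 5, 5, 38, 277, 278, 38, 278, 276, 38, 6, 6, 7, 17, 24, 32, 6, 5]
-30 [27, 5, 5, 38, 38, 38, 38, 38, 38, 38, 6, 6, 6, 11, 6, 6, 6, 5]
-20 [26, 5, 5, 38, 38, 39, 38, 38, 38, 38, 6, 6, 6, 11, 6, 6, 6, 5]
-10 [25, 5, 5, 38, 38, 38, 38, 38, 38, 38, 6, 6, 6, 11, 6, 6, 6, 5]
0 [26, 5, 5, 38, 38, 38, 38, 38, 38, 38, 6, 6, 6, 14, 6, 6, 6, 5]
10 [24, 5, 5, 38, 38, 38, 38, 38, 38, 38, 6, 6, 6, 11, 6, 6, 6, 5]
20 [26, 5, 5, 38, 38, 38, 38, 38, 38, 38, 6, 6, 6, 11, 6, 23, 6, 5]
30 [24, 5, 5, 38, 38, 38, 38, 38, 38, 38, 6, 6, 6, 11, 6, 24, 6, 5]
40 [26, 5, 5, 38, 38, 38, 38, 38, 18, 38, 6, 6, 7, 17, 85, 93, 6, 5]
50 [25, 5, 5, 38, 38, 38, 38, 38, 38, 38, 6, 6, 6, 16, 56, 93, 7, None]
60 [23, 5, 5, 6, 6, 6, 6, 6, 6, 6, 6, 6, 6, 6, 22, 27, 27, 5]
green conf 0.93 c 466.4 47.2  size 124 73 yaw -0.024 zmax 40
0.7 [[0.50368995 0.11662709 0.00580473]
 [0.52083592 0.13165736 0.08856938]
 [0.53557913 0.1421467  0.09639215]]
```

```bash
python3 c.py t 545.6 133.8 156 -.024
```

```text
shift [132.9 -88.9 114. ] twist 0.0
cmd [410.6  48.1 270. ] -0.024
```

```bash
python3 -m crank '[[[40,-26,0,0,-1],[80,-53,0,0,-1],[110,-73,0,0,-1],[133,-89,0,0,-1],[133,-89,0,0,-1],[133,-89,40,0,-1],[133,-89,80,0,-1],[133,-89,105,0,-1],[133,-89,114,0,-1],[133,-89,114,0,-1]]]'; python3 c.py m 133 -89 114 0
python3 -m crank '[[[-10,0,0,0,-1],[-21,0,0,0,-1],[-28,0,1,0,-1],[-34,0,2,0,-1],[-40,0,4,0,-1],[-46,0,8,0,-1],[-51,0,13,0,-1],[-56,0,18,0,-1],[-61,0,23,0,-1],[-65,0,29,0,-1],[-69,0,38,0,-1],[-71,0,45,0,-1]]]'; python3 -m crank '[[[0,0,1,0,-1],[0,0,2,0,-1],[0,0,2,0,-1]]]'; python3 c.py m -71 0 47 0
```

```text
time_s: 38.3
tool_pos: [0.5441, 0.1331, 0.1529]
tcp_rot: [[1.0, -0.025, -0.006], [-0.025, -1.0, -0.001], [-0.006, 0.001, -1.0]]
force: [0.4, 0.5, -0.3]
width: 0.001
grasp_force: 0.0
cmd [545.7 133.9 156. ] -0.024
time_s: 39.5
tool_pos: [0.4769, 0.1359, 0.1139]
tcp_rot: [[1.0, -0.024, 0.007], [-0.024, -1.0, 0.001], [0.007, -0.002, -1.0]]
force: [1.0, 1.9, 1.3]
width: 0.001
grasp_force: 1.1
time_s: 39.8
tool_pos: [0.4756, 0.1354, 0.1097]
tcp_rot: [[1.0, -0.024, 0.001], [-0.024, -1.0, 0.0], [0.001, -0.0, -1.0]]
force: [0.4, 0.2, 4.4]
width: 0.001
grasp_force: 1.6
cmd [474.7 135.6 109. ] -0.024
```

```bash
python3 -m crank '[[[-3,0,1,0,-1],[-3,0,2,0,-1],[-3,0,3,0,-1],[-3,0,3,0,-1]]]'; python3 -m crank '[[[-3,0,-50,0,-1],[-30,30,-100,0,-1],[-70,70,-150,0,-1],[-70,70,-160,0,-1],[-70,70,-160,0,-1]]]'; python3 c.py m -70 70 -160 0
python3 -c "
from h import *
w=cap('wrist');cv2.imwrite('pics/w11.png',w['pixels'])
for n in('lever','lever_tip'):
 for m in masks_of(w,n)[:1]:
  A,_,_=pts(w,m['mask']);print(n,m['conf'],np.percentile(A,[2,50,98],axis=0))
c=w['pixels'][:330,60:500];cv2.imwrite('pics/w11c.png',cv2.resize(c,None,fx=1.8,fy=1.8,interpolation=cv2.INTER_CUBIC))
"
```

```text
time_s: 40.2
tool_pos: [0.4756, 0.1355, 0.1089]
tcp_rot: [[1.0, -0.024, 0.008], [-0.024, -1.0, 0.0], [0.008, -0.001, -1.0]]
force: [2.6, -0.2, 9.9]
width: 0.0
grasp_force: 4.8
time_s: 40.7
tool_pos: [0.4006, 0.0657, 0.2707]
tcp_rot: [[1.0, -0.026, 0.009], [-0.026, -1.0, -0.001], [0.009, 0.001, -1.0]]
force: [1.4, 0.6, -0.1]
width: 0.005
grasp_force: 0.0
cmd [403.   67.3 269. ] -0.024
lever 0.9 [[0.45755205 0.11907254 0.01867162]
 [0.49835439 0.13398665 0.02801471]
 [0.53398035 0.14230141 0.03903633]]
lever_tip 0.91 [[0.45752273 0.11890563 0.02359937]
 [0.49757135 0.13392943 0.02817093]
 [0.53306727 0.14103025 0.03908374]]
```

View pics/w11c.png

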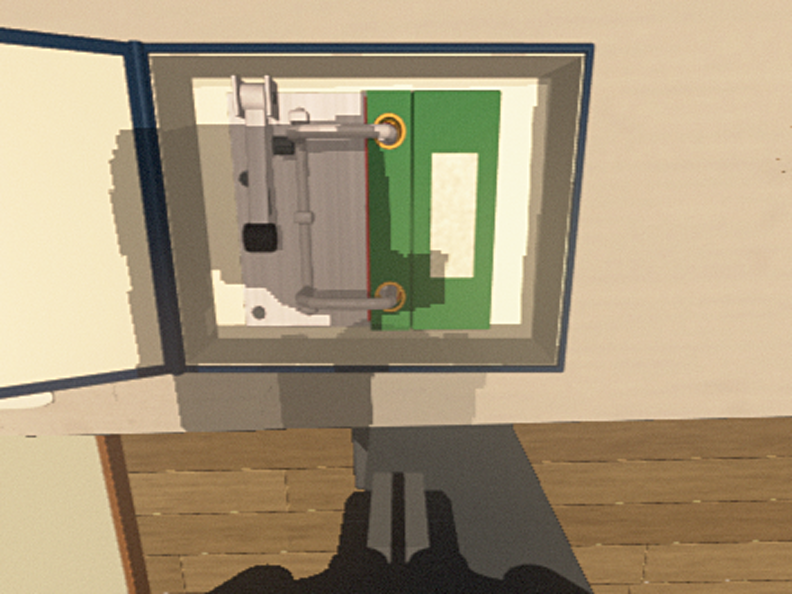

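```bash
python3 -m crank '[[[10,-20,-31,0,-1],[20,-55,-31,0,-1],[30,-95,-31,0,-1],[40,-135,-31,0,-1],[50,-175,-31,0,-1],[60,-215,-31,0,-1],[69,-255,-31,0,-1],[69,-295,-31,0,-1],[69,-321,-31,0,-1],[69,-321,-31,0,-1]]]'; python3 -m crank '[[[0,0,40,0,-1],[0,0,75,0,-1],[0,0,95,0,-1],[0,0,95,0,-1]]]'; python3 c.py m 69 -321 64 0
python3 -c "
from h import *
b=cap('top');m=masks_of(b,'cover')[0];A,_,_=pts(b,m['mask']);print(m['conf'],np.percentile(A,[2,50,98],axis=0))
for n in('garlic','fork'):
  for m in masks_of(b,n)[:2]:A,_,_=pts(b,m['mask']);print(n,m['conf'],np.round(np.median(A,0),3))"
```

```text
time_s: 41.85
tool_pos: [0.4756, 0.3897, 0.2927]
tcp_rot: [[1.0, -0.02, -0.005], [-0.02, -1.0, -0.002], [-0.005, 0.002, -1.0]]
force: [0.8, -0.0, 0.0]
width: 0.002
grasp_force: 0.0
time_s: 42.25
tool_pos: [0.4734, 0.3838, 0.1946]
tcp_rot: [[1.0, -0.024, -0.012], [-0.024, -1.0, -0.008], [-0.011, 0.008, -1.0]]
force: [-0.2, -0.9, -1.0]
width: -0.002
grasp_force: 0.0
cmd [479.7 386.6 205. ] -0.024
0.9 [[0.40199826 0.17732862 0.06140468]
 [0.47414179 0.26629918 0.11508346]
 [0.54598216 0.34336909 0.16127593]]
garlic 0.68 [0.473 0.208 0.082]
fork 0.69 [0.368 0.348 0.009]
```

```bash
python3 -m crank '[[[0,20,0,0,-1],[0,35,-4,0,-1],[0,46,-18,0,-1],[0,57,-32,0,-1],[0,72,-46,0,-1],[0,86,-58,0,-1],[0,104,-68,0,-1],[0,121,-77,0,-1],[0,138,-85,0,-1],[0,159,-85,0,-1],[0,180,-83,0,-1],[0,202,-80,0,-1]]]'; python3 -m crank '[[[0,20,3,0,-1],[0,40,6,0,-1],[0,60,14,0,-1],[0,81,24,0,-1],[0,93,33,0,-1],[0,104,42,0,-1],[0,114,53,0,-1],[0,124,65,0,-1],[0,131,78,0,-1],[0,138,92,0,-1],[0,143,106,0,-1],[0,147,120,0,-1]]]'; python3 -m crank '[[[0,1,7,0,-1],[0,2,14,0,-1],[0,3,21,0,-1],[0,3,26,0,-1],[0,3,28,0,-1],[0,3,28,0,-1]]]'; python3 c.py m 0 352 68 0
```

```text
time_s: 43.65
tool_pos: [0.4737, 0.1847, 0.2916]
tcp_rot: [[1.0, -0.025, 0.005], [-0.025, -1.0, 0.004], [0.005, -0.004, -1.0]]
force: [-2.1, 1.4, 15.9]
width: 0.001
grasp_force: 5.2
time_s: 44.85
tool_pos: [0.4683, 0.0372, 0.1604]
tcp_rot: [[1.0, -0.024, -0.001], [-0.024, -1.0, 0.0], [-0.001, -0.0, -1.0]]
force: [-0.1, 1.0, 0.7]
width: -0.003
grasp_force: 0.3
time_s: 45.45
tool_pos: [0.469, 0.0345, 0.1382]
tcp_rot: [[1.0, -0.023, -0.004], [-0.023, -1.0, -0.001], [-0.004, 0.001, -1.0]]
force: [-13.4, 0.3, 30.8]
width: 0.0
grasp_force: 15.3
cmd [471.3  34.7 137. ] -0.024
```

```bash
python3 -m crank '[[[0,0,-30,0,-1],[0,0,-80,0,-1],[-40,60,-130,0,-1],[-40,110,-150,0,-1],[-40,160,-150,0,-1],[-40,200,-150,0,-1],[-40,230,-150,0,-1],[-40,230,-150,0,-1]]]'; python3 -c "
from h import *
b=cap('top');m=masks_of(b,'cover')[0];A,_,_=pts(b,cv2.erode(m['mask'].astype(np.uint8),np.ones((5,5)))>0);print(m['conf'],np.percentile(A,[2,50,98],axis=0))
c=A.mean(0);n=np.linalg.svd(A-c,full_matrices=False)[2][2];print(n)
for n in('garlic','fork'):
  for m in masks_of(b,n)[:2]:A,_,_=pts(b,m['mask']);print(n,m['conf'],np.round(np.median(A,0),3))
st()"
```

```text
time_s: 46.25
tool_pos: [0.4231, -0.1996, 0.2854]
tcp_rot: [[1.0, -0.03, 0.003], [-0.03, -1.0, -0.004], [0.003, 0.004, -1.0]]
force: [-0.4, -0.3, 0.2]
width: 0.004
grasp_force: 0.0
0.65 [[ 0.40459337 -0.00964396  0.0620823 ]
 [ 0.46958628  0.0797061   0.06643896]
 [ 0.53494826  0.16934742  0.07054308]]
[6.59173240e-04 8.02771788e-04 9.99999461e-01]
garlic 0.72 [0.446 0.351 0.039]
fork 0.69 [0.368 0.361 0.006]
t 46.45 tcp [ 0.4228 -0.1936  0.2834] 
 [[ 1.    -0.024 -0.001]
 [-0.024 -1.     0.001]
 [-0.001 -0.001 -1.   ]] q [-0.58 -0.11  2.    0.    1.26  1.01] F [ 0.9  0.3 -0.1] w 0.001132586731558899 g 0.0
```

The cover lies flat at z = 66 mm, and the fork and garlic are where they started. I'm handing in the job.

```bash
python3 -c "
from cell import workorder
print(workorder.sign_off())"
```

```text
the job is handed in; nothing more can be done
None
```

The red, yellow and green folders are folded shut and filed on the posts, the rings are closed with the lever down, the cover is shut, the fork and garlic were not touched, and the job was handed in at about 46 s; sign-off gave no verdict.

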